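# Tip a painted door panel over onto the finishing board

### The arm

A 6-joint arm with a two-finger parallel gripper is mounted at the origin on a cart in front of the work surface, level with it; the furniture and walls round the work are solid. World frame = base frame: x ahead of the robot, y to its left, z up, the work surface at z = 0. Lengths are in m, angles in degrees, forces in N, time in s.
With the tool pointing down it reaches from about 0.3 to 0.75 m from the base axis. Payload 8.5 kg.
Tool frame: the origin (TCP) lies between the finger pads; the fingertips stand 25 mm ahead of it and the grasp point (between the pads) lies 6 mm ahead of it; z points along the fingers, y is the line along which they close (so a half turn about z gives the same grasp; the last joint's range is limited). The gripper opens to 88 mm and grips with 3 to 60 N. Pads are 18 mm wide; open, the fingers measure 123 mm over their backs; the gripper's body (75 mm by 187 mm) begins 45 mm behind the grasp point.
Start: joints at [-54.334, 21.807, 74.336, -0, 83.858, -12.336], TCP at [0.409, -0.368, 0.264] pointing down, gripper open.
Joint ranges: [-178.18, 178.18], [-50.72, 133.34], [12.68, 142.11], [-81.47, 261.47], [9.98, 163.14], [-165.26, 165.26]. Speed limits (degrees/s): [136.94, 136.94, 180, 180, 180, 180].

### API

Orientations are given as [roll, pitch, yaw] about the fixed x, y, z axes, in that order (R = Rz(yaw) Ry(pitch) Rx(roll)).
In Python, from plant import get_obs, capture, camera_info, hand_in gives the robot as it stands.
- The arm moves only by the shell command python3 -m inch 'ROWS' [FORCE]. ROWS is JSON, a list of rows, each a list of 7 numbers: the gripper's target within -1 to 1 (fully open at 1, half-way at 0, shut at -1), then the shift along the tool's x, y, z in m, then the turn, a rotation vector about the tool's x, y, z in degrees. A call has 1 to 12 rows; each row is the pose to reach, as a shift and turn from the pose commanded when the call began, along the tool's axes at that moment; what a row does not reach only later rows make up. A row lasts 1/8 s, in which the tool goes at most 62.5 mm and 10.7 degrees, less where a joint would pass 70% of its speed; a pose out of reach is approached as far as the arm can. A call with a gripper value outside its range is refused whole. The fingers move at their own pace and stop on an object; FORCE is the grip in N (left out, the last holds). Time passes only in rows, so rows that repeat a pose let the fingers close. It gives the time, the measured TCP pose, the force, the opening and the grip force at its end, in the units of the state.
- get_obs(): the state, without advancing time (a new reading comes with each control period).
- capture(name): name is "scene" or "top"; returns the picture (480x640x3 uint8, red, green, blue); there is no depth.
- camera_info(name): a dict with "K" (3x3 intrinsics, pixels), "R" (3x3) and "t" (3): a world point X has camera coordinates R X + t. Camera axes: x right, y down, z forward; pixel columns grow to the right and rows downward; lengths in m; the calibration is good to about 2 mm. A picture is of the moment at which its call begins. camera_info takes no time and is no camera call.
- hand_in(): hands the job in; it is judged then, once.
The state is a dict: "clock": time; "joint_positions": joint angles; "joint_velocities": joint speeds; "joint_torque": joint torques, N m; "tool_pos": TCP position; "tcp_rot": TCP orientation; "force": force on the tool from outside, world axes, zero at the start; "moment": the same for the moment, N m; "finger_gap": finger opening in m; "finger_force": force on a finger pad.
Only numpy, scipy, OpenCV 4.12 (cv2) and the standard library are available. Lean on these libraries where they do the work, as an engineer would, in place of code of your own. Each camera call takes 0.05 s, during which the arm holds its last target. There are 200 camera calls.

### The job

The small door panel lies blue side up in front of the cork-topped finishing board and is too wide to grip. Push it up against the front of the board until it stands on edge and tips over onto the cork, blue face down, then push it home flush against the wooden fence at the back. Press gently, never harder than about 12 N on the panel, so its edges are not bruised, and leave the brush and the sanding block alone.

Things in the scene. Friction and masses are not known exactly. Their poses are not given: they have to be found in the camera images.
- board: low finishing board fixed to the bench, 160 mm wide, flat cork top 24 mm above the bench. Origin at bench level, middle of the foot of its upright front face (plane x = 0, 24 mm high); +x points level into the board (the way to push), y along its width, z up. A wooden fence stands across the back: near face at x = 130 mm, top 38 mm above the bench
- panel: rigid door panel 110 x 140 x 12 mm, 0.15 to 0.28 kg, blue painted face, bare wood back with two steel hanger plates. Origin in the middle of the bare back; x along the 110 mm side, y along the 140 mm side, z out of the blue face (up at the start). It starts flat on the bench 10 to 65 mm in front of the board, +x edge towards it, up to 0.2 rad off square, 15 mm off centre
- panel_mid (a point): middle of the panel, 6 mm from either face, with the panel's axes. Sliding the panel on bench or cork takes 1 to 4 N. With its far edge against the board's front, a steady press of about 6 N on the near edge, towards the far edge, gives the fingertips enough friction to roll it up about the far edge in an arc; the way of the fingers is not an exact circle, so the press must be kept by feel
- paint_brush: flat paint brush with orange handle, 46 x 238 x 16 mm, lying beside the board on its -y side; bystander. Origin in the middle of its underside
- sanding_block: cork-faced wooden sanding block 64 x 111 x 30 mm lying behind the board's fence; bystander. Origin in the middle of its underside

How it is judged (in metres and radians):
On the way, in this order (a step that is already met when the one before it is completed fails the run):
1. the panel stands tipped up on its far edge against the front of the board (angle between panel's own z axis and vertical between 0.9 and 1.75 rad and x of panel_mid in the frame of board between -0.055 and 0.03 m and contact force between panel and board above 0.1 N), for 0.1 s.
2. the panel has tipped over onto the cork, blue face down (angle between panel's own z axis and vertical above 3 rad and z of panel_mid in the frame of board below 0.036 m and x of panel_mid in the frame of board above 0 m), for 0.1 s.
At the end, for the whole second after the job is handed in: The panel lies flat on the cork, blue face down and at rest, its edge against the fence (within 4 mm) and square to it (within 0.05 rad), within 50 mm of the board's middle (angle between panel's own z axis and vertical above 3.09 rad and x of panel_mid in the frame of board between 0.071 and 0.079 m and y of panel_mid in the frame of board between -0.05 and 0.05 m and z of panel_mid in the frame of board between 0.027 and 0.033 m and angle between the x axis of panel and the x axis of board, either way round below 0.05 rad and linear speed of panel below 0.01 m/s); the robot touches nothing.
It fails at once if the robot presses on the panel with more than 15 N (contact force between any of the fingers, the arm and panel above 15 N).
It fails at once if a bystander is pushed more than 20 mm (distance of any of paint_brush, sanding_block from where it was at the start of the episode above 0.02 m).
It also fails if it takes over 69 s, if anything falls off the work surface, if the arm or the gripper's body presses on something with over 40 N, if the wrist force passes 120 N, or if a joint passes its speed limit or range.

## Working session

There is one attempt and no reset: what is moved stays moved. The work goes in short steps, Python scripts to look and compute and a shell command to move; the robot and the scene stay as the last step left them, time stands still between calls to the robot, and variables do not carry over. Pictures are saved under pics/ and viewed, at most 10 in all, crops included, and the job is handed in when it is done.

```bash
ls; mkdir -p pics; python3 - <<'E'
from plant import *
import cv2,numpy as np
for n in("scene","top"):
    cv2.imwrite(f"pics/{n}0.png",capture(n)[:,:,::-1]); c=camera_info(n); print(n,np.round(c["K"],1).tolist(),np.round(c["R"],3).tolist(),np.round(c["t"],3))
print(get_obs())
E
```

```text
pics
scene [[443.0, 0.0, 324.7], [0.0, 443.0, 236.2], [0.0, 0.0, 1.0]] [[0.873, -0.488, 0.014], [-0.259, -0.487, -0.834], [0.413, 0.724, -0.552]] [-0.701  0.071  0.798]
top [[488.6, 0.0, 317.9], [0.0, 488.6, 238.3], [0.0, 0.0, 1.0]] [[-0.028, -0.999, -0.02], [-0.992, 0.031, -0.123], [0.124, 0.017, -0.992]] [-0.244  0.641  0.837]
{'clock': 0.1, 'joint_positions': array([-5.43340142e+01,  2.18351896e+01,  7.43784457e+01,  1.14503219e-03,
        8.38587532e+01, -1.23377619e+01]), 'joint_velocities': array([-0.05193791, -0.05865547, -0.05116647,  0.07132232, -0.03809373,
       -0.05795262]), 'joint_torque': array([ 2.45612770e-03, -4.38648069e+01, -2.24912059e+01,  7.14275683e-02,
        3.41816666e-02, -4.17597050e-05]), 'tool_pos': array([ 0.40861019, -0.36782319,  0.26322925]), 'tcp_rot': array([-1.79929527e+02, -1.65795733e-02,  4.80036142e+01]), 'force': array([ 0.57376938, -1.04170596,  0.47256797]), 'moment': array([-6.11810464e-04, -3.38858038e-02,  6.40848011e-05]), 'finger_force': 0.0, 'finger_gap': 0.08803838860029294}
```

View pics/scene0.png

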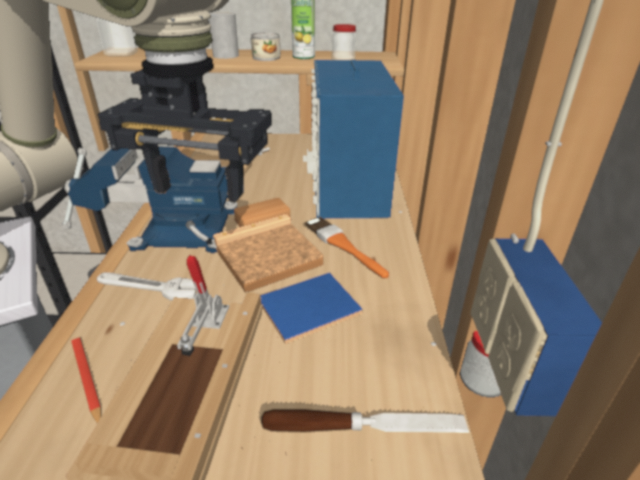

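View pics/top0.png

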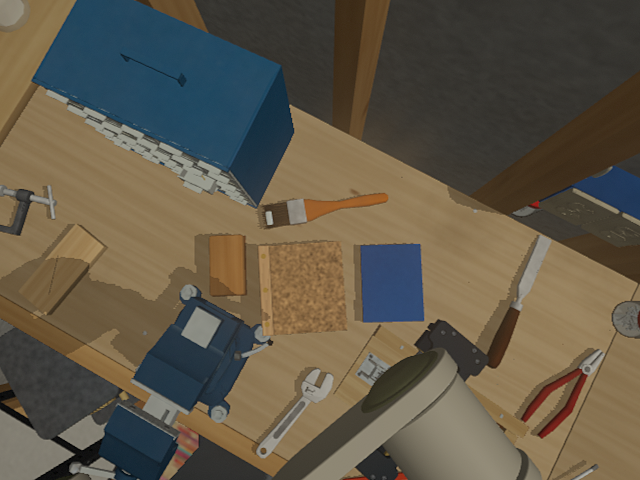

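The scene picture shows the blue panel around (310,305) in front of the cork board at (268,252), with the brush at (345,245). The top picture shows the panel at columns 361–424, rows 243–321. The cork is at columns 262–347, rows 240–333, the block at (227,265) and the brush at (320,207). The push direction (board +x) is image left, roughly world +y.

```bash
cat >h.py <<'E'
from plant import *
import cv2,numpy as np
def ray(n,uv,z):
    c=camera_info(n);K,R,t=map(np.array,(c["K"],c["R"],c["t"]))
    d=R.T@np.linalg.inv(K)@np.array([uv[0],uv[1],1.]);o=-R.T@t
    return o+d*(z-o[2])/d[2]
def quad(n,mask,z):
    cs=cv2.findContours(mask.astype(np.uint8),0,1)[0];c=max(cs,key=cv2.contourArea)
    w=np.array([ray(n,p[0],z)[:2] for p in c],np.float32)*1000
    return cv2.minAreaRect(w)
E
python3 - <<'E'
from h import *
im=cv2.imread("pics/top0.png");hsv=cv2.cvtColor(im,cv2.COLOR_BGR2HSV)
m=cv2.inRange(hsv,(105,150,60),(125,255,255));m[:,:345]=0;m[:,440:]=0;m[:235]=0;m[335:]=0
print("panel",quad("top",m,.012))
# cork corners as viewed
for p in [(270,244),(341,240),(347,330),(272,334)]: print("cork",ray("top",p,.024).round(4))
for p in [(258,246),(263,336)]: print("fence back",ray("top",p,.038).round(4))
for p in [(345,380),(378,325)]: print("plank",ray("top",p,.02).round(4))
im=cv2.imread("pics/scene0.png");hsv=cv2.cvtColor(im,cv2.COLOR_BGR2HSV)
m=cv2.inRange(hsv,(105,150,60),(125,255,255));m[:265]=0;m[345:]=0;m[:,:250]=0;m[:,370:]=0
print("panel scene",quad("scene",m,.012))
for p in [(323,258),(236,288)]: print("cork front scene",ray("scene",p,.024).round(4))
a=cv2.resize(cv2.imread("pics/top0.png")[220:400,230:470],None,fx=3.3,fy=3.3,interpolation=2)
cv2.imwrite("pics/crop0.png",a)
E
```

```text
panel ((498.1201477050781, -443.85382080078125), (18.19608497619629, 44.368019104003906), 60.54928207397461)
cork [ 0.6271 -0.1749  0.024 ]
cork [ 0.6304 -0.304   0.024 ]
cork [ 0.4695 -0.3091  0.024 ]
cork [ 0.4661 -0.1758  0.024 ]
fence back [ 0.6225 -0.1549  0.038 ]
fence back [ 0.464  -0.1616  0.038 ]
plank [ 0.3827 -0.3027  0.02  ]
plank [ 0.4765 -0.3647  0.02  ]
panel scene ((551.8590087890625, -395.36517333984375), (132.64292907714844, 102.32966613769531), 0.04255746677517891)
cork front scene [ 0.6254 -0.3116  0.024 ]
cork front scene [ 0.4554 -0.317   0.024 ]
```

View pics/crop0.png

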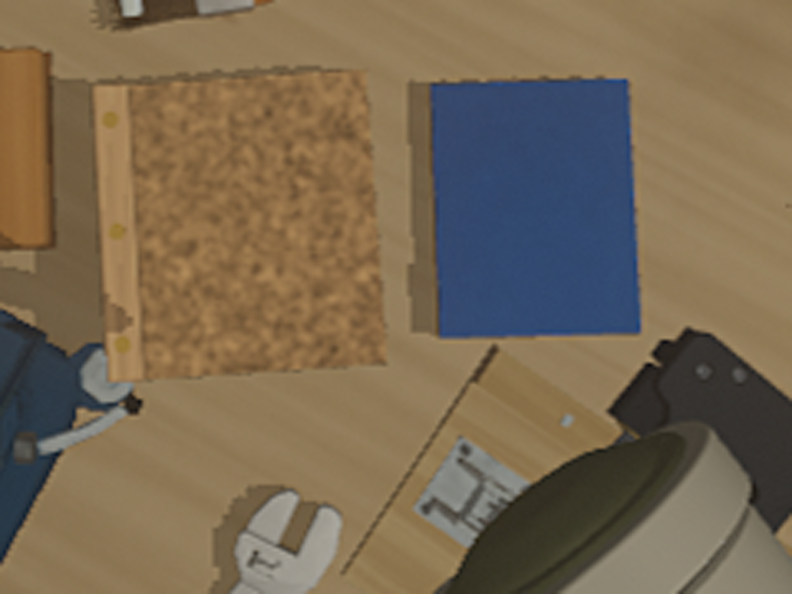

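The crop shows the panel corners at about (431,82), (628,79), (640,332), (440,336). The cork front edge runs (365,71)–(386,364), and the fence's near face runs (131,83)–(143,378). The plank fixture sits below right, clear of the panel's near edge.

```bash
cat >>h.py <<'E'
BO=None
def frame(f,k):  # front-edge line corners (left=+world x first), unit axes
    pass
E
python3 - <<'E'
from h import *
px=lambda c:(c[0]/3.3+230,c[1]/3.3+220)
P=[ray("top",px(c),.012)[:2]*1000 for c in[(431,82),(628,79),(640,332),(440,336)]]
F=[ray("top",px(c),.024)[:2]*1000 for c in[(365,71),(386,364)]]
G=[ray("top",px(c),.038)[:2]*1000 for c in[(131,83),(143,378)]]
for p in P+F+G: print(p.round(1))
for a,b in [(1,0),(2,3),(3,0),(2,1)]: d=P[b]-P[a]; print("panel side",np.hypot(*d).round(1),np.degrees(np.arctan2(d[1],d[0])).round(2))
for L in(F,G): d=L[0]-L[1]; print("board",np.hypot(*d).round(1),np.degrees(np.arctan2(d[1],d[0])).round(2),(sum(L)/2).round(1))
print("centre",(sum(P)/4).round(1),"near mid",((P[1]+P[2])/2).round(1),"far",((P[0]+P[3])/2).round(1))
o=get_obs();print(o["tool_pos"],o["tcp_rot"])
E
```

```text
[ 621.8 -340. ]
[ 620.1 -449.1]
[ 481.6 -448.1]
[ 482.4 -339.4]
[ 627.7 -303.2]
[ 468.9 -309. ]
[ 623.4 -175.9]
[ 466.  -179.7]
panel side 109.1 89.12
panel side 108.7 89.56
panel side 139.4 -0.23
panel side 138.6 -0.41
board 158.8 2.12 [ 548.3 -306.1]
board 157.4 1.39 [ 544.7 -177.8]
centre [ 551.5 -394.1] near mid [ 550.8 -448.6] far [ 552.1 -339.7]
[ 0.40861019 -0.36782319  0.26322925] [-1.79929527e+02 -1.65795733e-02  4.80036142e+01]
```

```bash
cat >>h.py <<'E'
from scipy.spatial.transform import Rotation as Ro
def plan(pos,rpy,cp=None,cr=None):
    o=get_obs();cp=o["tool_pos"] if cp is None else np.array(cp);cr=o["tcp_rot"] if cr is None else cr
    A=Ro.from_euler("xyz",cr,degrees=True);B=Ro.from_euler("xyz",rpy,degrees=True)
    print((A.inv().apply(np.array(pos)-cp)).round(4),(A.inv()*B).as_rotvec(degrees=True).round(2))
def tilt(a,yaw=91.75): # tool x = board +x, tips forward by a deg
    R=Ro.from_euler("xyz",[180,0,yaw],degrees=True)*Ro.from_euler("y",a,degrees=True)
    return R.as_euler("xyz",degrees=True)
E
python3 - <<'E'
from h import *
t=tilt(10);R=Ro.from_euler("xyz",t,degrees=True).as_matrix();print(t,R.round(3))
plan([.551,-.49,.10],t)
E
```

```text
[180.   -10.    91.75] [[-0.03   1.    -0.005]
 [ 0.984  0.031  0.174]
 [ 0.174  0.    -0.985]]
[0.0044 0.1878 0.163 ] [  3.76   9.47 -43.64]
```

```bash
python3 -m inch '[[1,0.001,0.04,0.035,0.8,2,-9],[1,0.002,0.08,0.07,1.5,4,-18],[1,0.003,0.12,0.105,2.3,6,-27],[1,0.004,0.155,0.14,3,8,-36],[1,0.0044,0.188,0.163,3.76,9.47,-43.64],[1,0.0044,0.188,0.163,3.76,9.47,-43.64],[1,0.0044,0.188,0.163,3.76,9.47,-43.64],[1,0.0044,0.188,0.163,3.76,9.47,-43.64]]'; python3 - <<'E'
from h import *
o=get_obs();print(o["joint_positions"].round(1))
cv2.imwrite("pics/t1.png",capture("scene")[150:450,100:500,::-1].repeat(2,0).repeat(2,1))
E
```

```text
clock: 1.1
tool_pos: [0.5512, -0.4903, 0.1026]
tcp_rot: [179.9, -9.8, 91.7]
force: [0.0, -0.1, 0.1]
finger_gap: 0.0883
finger_force: 0.0
[-52.6  51.2  45.4   5.8  91.4 -54.6]
```

View pics/t1.png

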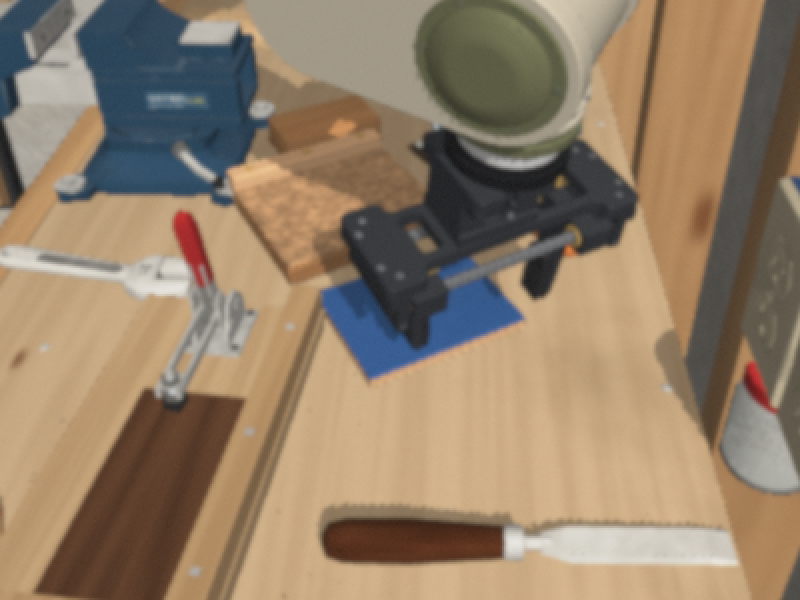

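The picture shows the gripper open and aligned with the panel's near edge, clear of the plank and clamp. Next I descend behind the near edge.

```bash
python3 -m inch '[[1,-0.004,0,0.024,0,0,0],[1,-0.008,0,0.047,0,0,0],[1,-0.0121,0,0.069,0,0,0],[1,-0.0121,0,0.069,0,0,0],[1,-0.0121,0,0.069,0,0,0],[1,-0.0121,0,0.069,0,0,0]]'
```

```text
clock: 1.9
tool_pos: [0.5517, -0.4909, 0.0323]
tcp_rot: [179.9, -9.8, 91.8]
force: [-0.7, -0.3, 0.1]
finger_gap: 0.0879
finger_force: 0.0
```

```bash
python3 -m inch '[[1,-0.0007,0,0.0039,0,0,0],[1,0.006,0,0.0051,0,0,0],[1,0.014,0,0.0065,0,0,0],[1,0.020,0,0.0076,0,0,0],[1,0.024,0,0.0083,0,0,0],[1,0.028,0,0.009,0,0,0],[1,0.032,0,0.0097,0,0,0]]'
```

```text
clock: 2.78
tool_pos: [0.5505, -0.4574, 0.0268]
tcp_rot: [179.9, -9.9, 91.8]
force: [0.6, -1.3, 0.6]
finger_gap: 0.0882
finger_force: 1.0
```

```bash
python3 -m inch '[[1,0.004,0,0.0007,0,0,0],[1,0.008,0,0.0014,0,0,0],[1,0.012,0,0.0021,0,0,0],[1,0.016,0,0.0028,0,0,0]]'
```

```text
clock: 3.28
tool_pos: [0.55, -0.4409, 0.0267]
tcp_rot: [180.0, -9.9, 91.8]
force: [0.1, -2.4, 0.6]
finger_gap: 0.0882
finger_force: 1.2
```

```bash
python3 -m inch '[[1,0.003,0,0.0005,0,0,0],[1,0.006,0,0.001,0,0,0],[1,0.008,0,0.0014,0,0,0]]'
```

```text
clock: 3.65
tool_pos: [0.5497, -0.4329, 0.0267]
tcp_rot: [180.0, -9.9, 91.8]
force: [1.4, -2.1, 0.6]
finger_gap: 0.0881
finger_force: 1.3
```

```bash
python3 -m inch '[[1,0.001,0,0.0002,0,0,0],[1,0.002,0,0.0003,0,0,0]]'
```

```text
clock: 3.9
tool_pos: [0.5497, -0.4311, 0.0268]
tcp_rot: [179.9, -9.9, 91.8]
force: [1.5, -4.4, 0.2]
finger_gap: 0.0882
finger_force: 2.2
```

```bash
python3 -m inch '[[1,0.001,0,0.0002,0,0,0],[1,0.002,0,0.0003,0,0,0]]'
```

```text
clock: 4.15
tool_pos: [0.5499, -0.4305, 0.0271]
tcp_rot: [179.9, -9.7, 91.8]
force: [4.3, -10.2, -1.0]
finger_gap: 0.0883
finger_force: 5.2
```

```bash
python3 -m inch '[[1,-0.0008,0,-0.0001,0,0,0],[1,-0.0005,0,-0.0012,0,0,0],[1,-0.0003,0,-0.0022,0,0,0],[1,0.0,0,-0.0042,0,0,0]]'
```

```text
clock: 4.65
tool_pos: [0.5498, -0.4308, 0.031]
tcp_rot: [179.9, -9.8, 91.8]
force: [2.8, -6.7, -1.1]
finger_gap: 0.0878
finger_force: 3.4
```

```bash
python3 -m inch '[[1,0.0003,0,-0.002,0,0,0],[1,0.0007,0,-0.004,0,0,0],[1,0.001,0,-0.006,0,0,0]]'; python3 - <<'E'
from h import *
cv2.imwrite("pics/t2.png",capture("scene")[220:360,210:390,::-1].repeat(4,0).repeat(4,1))
E
```

```text
clock: 5.03
tool_pos: [0.5498, -0.4307, 0.0371]
tcp_rot: [179.9, -9.8, 91.8]
force: [2.5, -5.8, -0.6]
finger_gap: 0.0881
finger_force: 3.1
```

View pics/t2.png

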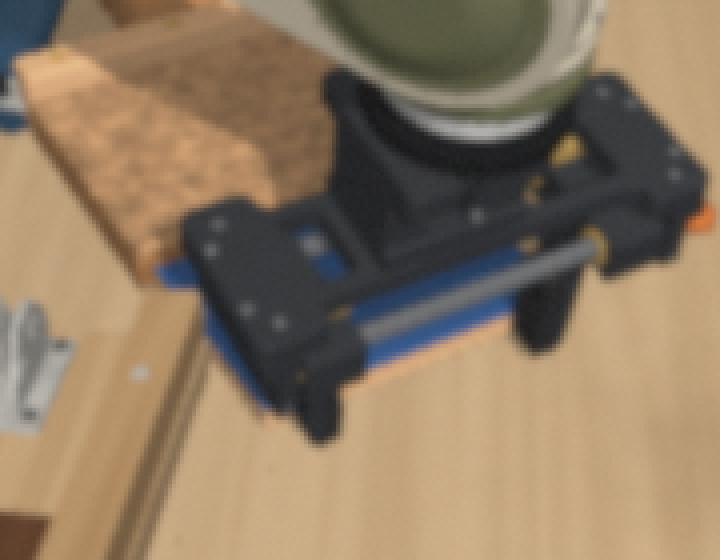

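The picture shows the panel's near edge still against both fingertips, which are now 10 mm up. The press holds at about 6 N, so the panel is lifting. I'll go on along the arc.

```bash
python3 -m inch '[[1,0.0006,0,-0.003,0,0,0],[1,0.0014,0,-0.0058,0,0,0],[1,0.0024,0,-0.0087,0,0,0],[1,0.003,0,-0.0107,0,0,0]]'
```

```text
clock: 5.58
tool_pos: [0.5498, -0.4297, 0.0484]
tcp_rot: [179.9, -9.8, 91.8]
force: [2.6, -7.3, 0.7]
finger_gap: 0.0883
finger_force: 3.3
```

```bash
python3 -m inch '[[1,0.0017,0,-0.005,0,0,0],[1,0.0036,0,-0.0101,0,0,0],[1,0.0059,0,-0.015,0,0,0],[1,0.0082,0,-0.0196,0,0,0]]'
```

```text
clock: 6.08
tool_pos: [0.5495, -0.4248, 0.0692]
tcp_rot: [179.9, -9.8, 91.7]
force: [2.2, -4.3, 1.3]
finger_gap: 0.0882
finger_force: 2.6
```

```bash
python3 -m inch '[[1,0.0034,0,-0.0045,0,0,0],[1,0.0065,0,-0.0086,0,0,0],[1,0.0098,0,-0.0128,0,0,0],[1,0.0131,0,-0.0168,0,0,0]]'
```

```text
clock: 6.58
tool_pos: [0.5491, -0.4149, 0.0884]
tcp_rot: [179.9, -9.8, 91.7]
force: [1.5, -6.3, 2.7]
finger_gap: 0.0882
finger_force: 3.4
```

```bash
python3 -m inch '[[1,0.0037,0,-0.0037,0,0,0],[1,0.0075,0,-0.0073,0,0,0],[1,0.0115,0,-0.0107,0,0,0],[1,0.0156,0,-0.0137,0,0,0]]'
```

```text
clock: 7.08
tool_pos: [0.5486, -0.402, 0.1047]
tcp_rot: [179.9, -9.8, 91.7]
force: [0.4, -6.3, 4.2]
finger_gap: 0.0884
finger_force: 3.8
```

```bash
python3 -m inch '[[1,0.0044,0,-0.0029,0,0,0],[1,0.0089,0,-0.0056,0,0,0],[1,0.0136,0,-0.008,0,0,0],[1,0.0184,0,-0.01,0,0,0]]'
```

```text
clock: 7.58
tool_pos: [0.5481, -0.3854, 0.118]
tcp_rot: [179.9, -9.8, 91.7]
force: [-0.5, -5.6, 5.9]
finger_gap: 0.0885
finger_force: 4.1
```

```bash
python3 -m inch '[[1,0.0049,0,-0.0021,0,0,0],[1,0.01,0,-0.0039,0,0,0],[1,0.0151,0,-0.0052,0,0,0],[1,0.0203,0,-0.0064,0,0,0]]'
```

```text
clock: 8.07
tool_pos: [0.5475, -0.3659, 0.1275]
tcp_rot: [179.9, -9.9, 91.7]
force: [2.0, -3.8, 4.7]
finger_gap: 0.088
finger_force: 2.9
```

```bash
python3 -m inch '[[1,0.0054,0,-0.0008,0,0,0],[1,0.0107,0,-0.0013,0,0,0],[1,0.016,0,-0.0015,0,0,0],[1,0.0214,0,-0.0015,0,0,0]]'
```

```text
clock: 8.57
tool_pos: [0.5468, -0.3448, 0.1327]
tcp_rot: [179.9, -9.9, 91.8]
force: [-0.3, -1.3, 6.1]
finger_gap: 0.0881
finger_force: 3.3
```

```bash
python3 -m inch '[[1,0.006,0,0.0002,0,0,0],[1,0.0121,0,0.0008,0,0,0],[1,0.018,0,0.0016,0,0,0]]'
```

```text
clock: 8.95
tool_pos: [0.5462, -0.3264, 0.134]
tcp_rot: [180.0, -10.0, 91.8]
force: [-0.1, -2.0, 7.3]
finger_gap: 0.0884
finger_force: 3.9
```

```bash
python3 -m inch '[[1,0.005,0,0.0002,0,0,0],[1,0.0099,0,0.0012,0,0,0],[1,0.0147,0,0.0027,0,0,0],[1,0.0185,0,0.004,0,0,0]]'; python3 - <<'E'
from h import *
cv2.imwrite("pics/t3.png",capture("scene")[180:360,200:400,::-1].repeat(3,0).repeat(3,1))
E
```

```text
clock: 9.45
tool_pos: [0.5457, -0.3075, 0.1334]
tcp_rot: [179.9, -10.0, 91.8]
force: [-1.0, 0.4, 8.7]
finger_gap: 0.0881
finger_force: 4.2
```

View pics/t3.png

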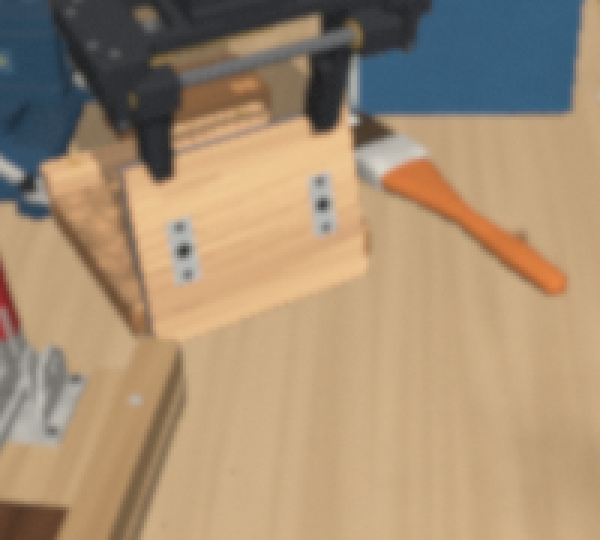

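The panel stands upright against the board with its bare back and hanger plates towards the camera. Both fingers, at (155,165) and (322,120), are on its top edge. I'll ease the press and carry the top edge over.

```bash
python3 -m inch '[[1,0.004,0,0.0002,0,0,0],[1,0.0079,0,0.0014,0,0,0],[1,0.0116,0,0.0032,0,0,0],[1,0.0152,0,0.0052,0,0,0]]'
```

```text
clock: 10.0
tool_pos: [0.5452, -0.2917, 0.1297]
tcp_rot: [180.0, -10.0, 91.8]
force: [-0.4, 0.3, -0.2]
finger_gap: 0.0879
finger_force: 0.0
```

```bash
python3 -m inch '[[1,0.006,0,0.001,0,0,0],[1,0.012,0,0.002,0,0,0],[1,0.018,0,0.0035,0,0,0],[1,0.024,0,0.005,0,0,0]]'; python3 - <<'E'
from h import *
cv2.imwrite("pics/t4.png",capture("scene")[180:360,200:400,::-1].repeat(3,0).repeat(3,1))
E
```

```text
clock: 10.5
tool_pos: [0.5446, -0.2671, 0.1293]
tcp_rot: [180.0, -9.9, 91.8]
force: [0.5, -0.1, -0.6]
finger_gap: 0.0884
finger_force: 0.0
```

View pics/t4.png

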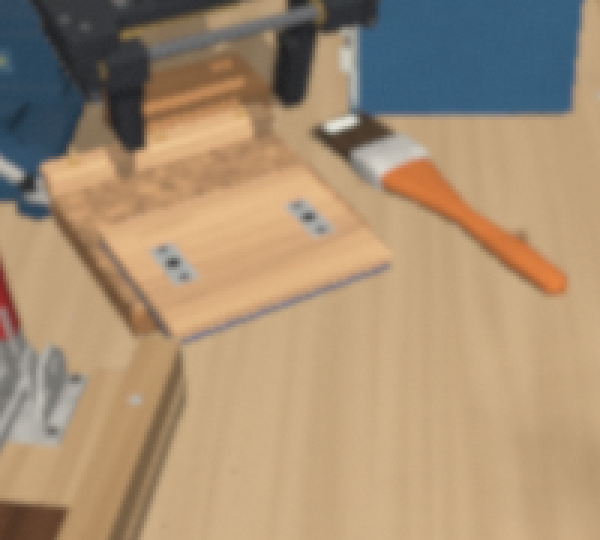

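The picture shows the panel flat on the cork, bare back up, with its near edge running about (180,340)–(390,265) and the cork strip still open in front of the fence. I'll go back behind the near edge and push it home.

```bash
python3 -m inch '[[1,-0.045,0,-0.008,0,0,0],[1,-0.09,0,-0.016,0,0,0],[1,-0.136,0,-0.024,0,0,0],[1,-0.136,0,-0.024,0,0,0],[1,-0.14,0,0,0,0,0],[1,-0.145,0,0.026,0,0,0],[1,-0.149,0,0.05,0,0,0],[1,-0.149,0,0.05,0,0,0],[1,-0.149,0,0.05,0,0,0]]'; python3 - <<'E'
from h import *
im=capture("scene")[:,:,::-1].copy();cv2.imwrite("pics/s5.png",im)
cv2.imwrite("pics/t5.png",im[200:340,200:400].repeat(4,0).repeat(4,1))
E
```

```text
clock: 11.68
tool_pos: [0.5493, -0.4055, 0.0555]
tcp_rot: [179.9, -9.9, 91.8]
force: [-0.3, -0.4, 0.0]
finger_gap: 0.0886
finger_force: 0.0
```

View pics/t5.png

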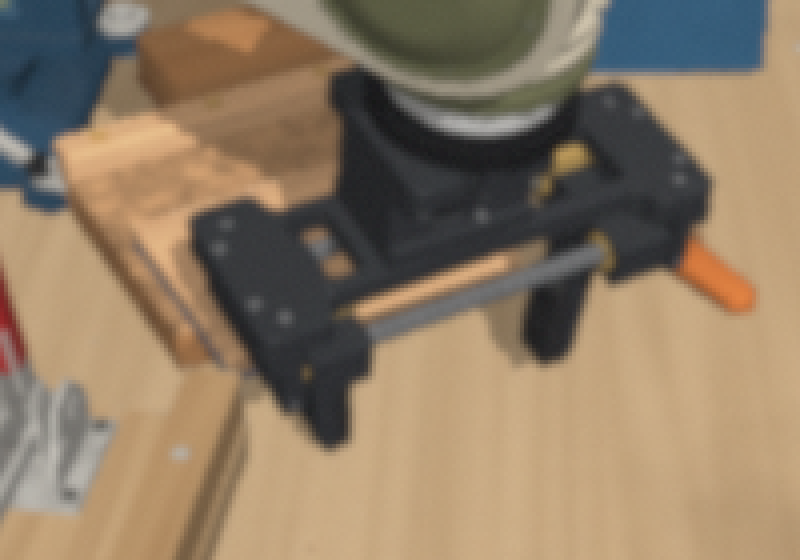

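The fingers are behind the near edge at panel height, so I start the push.

```bash
python3 -m inch '[[1,0.009,0,0.003,0,0,0],[1,0.019,0,0.0048,0,0,0],[1,0.029,0,0.0066,0,0,0],[1,0.039,0,0.0084,0,0,0],[1,0.044,0,0.0093,0,0,0],[1,0.048,0,0.01,0,0,0],[1,0.052,0,0.0107,0,0,0],[1,0.056,0,0.0114,0,0,0]]'
```

```text
clock: 12.72
tool_pos: [0.5471, -0.3486, 0.0528]
tcp_rot: [179.9, -9.9, 91.7]
force: [-0.5, -2.0, 1.1]
finger_gap: 0.088
finger_force: 0.8
```

```bash
python3 -m inch '[[1,0.004,0,0.0007,0,0,0],[1,0.008,0,0.0014,0,0,0],[1,0.012,0,0.0021,0,0,0],[1,0.016,0,0.0028,0,0,0],[1,0.02,0,0.0035,0,0,0],[1,0.024,0,0.0042,0,0,0]]'
```

```text
clock: 13.48
tool_pos: [0.5464, -0.3239, 0.0528]
tcp_rot: [180.0, -9.9, 91.8]
force: [0.1, -2.2, 1.4]
finger_gap: 0.0879
finger_force: 0.9
```

Pushing steadily at about 2 N, with about 23 mm left.

```bash
python3 -m inch '[[1,0.004,0,0.0007,0,0,0],[1,0.008,0,0.0014,0,0,0],[1,0.012,0,0.0021,0,0,0],[1,0.015,0,0.0026,0,0,0],[1,0.017,0,0.003,0,0,0]]'
```

```text
clock: 14.1
tool_pos: [0.5458, -0.3067, 0.0527]
tcp_rot: [180.0, -9.9, 91.8]
force: [0.5, -2.5, 1.7]
finger_gap: 0.0884
finger_force: 0.9
```

```bash
python3 -m inch '[[1,0.001,0,0.0002,0,0,0],[1,0.002,0,0.0003,0,0,0],[1,0.003,0,0.0005,0,0,0]]'
```

```text
clock: 14.48
tool_pos: [0.5457, -0.3039, 0.0527]
tcp_rot: [180.0, -9.9, 91.8]
force: [0.2, -1.9, 1.2]
finger_gap: 0.0878
finger_force: 0.9
```

```bash
python3 -m inch '[[1,0.0008,0,0.0001,0,0,0],[1,0.0015,0,0.0003,0,0,0]]'
```

```text
clock: 14.72
tool_pos: [0.5457, -0.3024, 0.0528]
tcp_rot: [180.0, -9.9, 91.8]
force: [-0.6, -1.6, 1.8]
finger_gap: 0.088
finger_force: 1.0
```

```bash
python3 -m inch '[[1,0.001,0,0.0002,0,0,0],[1,0.002,0,0.0003,0,0,0]]'
```

```text
clock: 14.98
tool_pos: [0.5458, -0.3009, 0.0529]
tcp_rot: [179.9, -9.9, 91.8]
force: [1.1, -6.0, -0.3]
finger_gap: 0.088
finger_force: 2.9
```

```bash
python3 -m inch '[[1,0.001,0,0.0002,0,0,0],[1,0.0015,0,0.0003,0,0,0]]'
```

```text
clock: 15.22
tool_pos: [0.5461, -0.3004, 0.0531]
tcp_rot: [179.9, -9.7, 91.8]
force: [1.7, -10.3, -1.0]
finger_gap: 0.088
finger_force: 4.9
```

It's against the fence at the expected place. I'll back off straight, lift and check.

```bash
python3 -m inch '[[1,-0.003,0,-0.0005,0,0,0],[1,-0.015,0,-0.0026,0,0,0],[1,-0.04,0,-0.007,0,0,0],[1,-0.08,0,-0.014,0,0,0],[1,-0.07,0,-0.06,0,0,0],[1,-0.06,0,-0.12,0,0,0],[1,-0.06,0,-0.12,0,0,0],[1,-0.06,0,-0.12,0,0,0]]'; python3 - <<'E'
from h import *
cv2.imwrite("pics/f.png",capture("scene")[180:330,190:390,::-1].repeat(4,0).repeat(4,1))
E
```

```text
clock: 16.23
tool_pos: [0.5476, -0.3785, 0.1598]
tcp_rot: [-180.0, -10.0, 91.7]
force: [-0.3, 0.6, -1.8]
finger_gap: 0.0881
finger_force: 0.0
```

View pics/f.png

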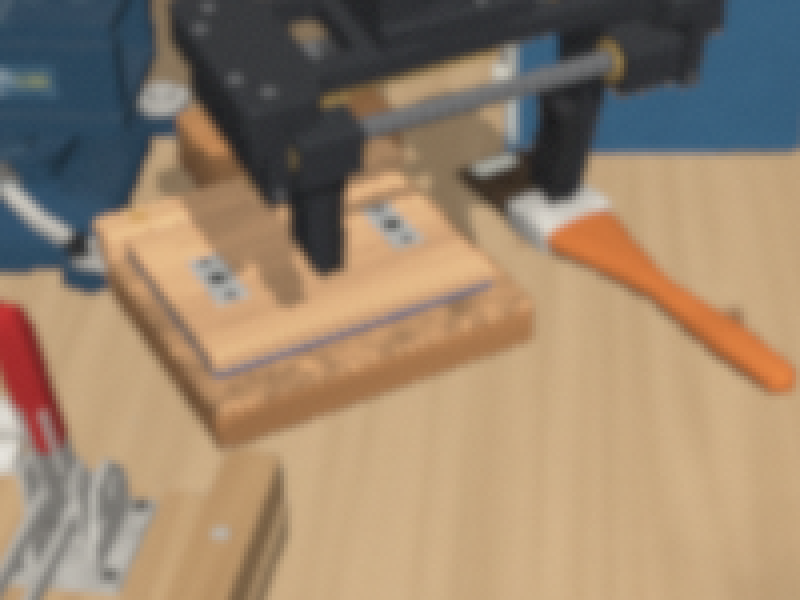

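The picture shows the panel flat on the cork and flush to the fence. Its near edge, (218,375)–(492,285), runs parallel to the cork's front edge, and the brush is undisturbed.

```bash
python3 -c "
from plant import *
print(hand_in())"
```

```text
the job is handed in; nothing more can be done
None
```

I handed the job in at about 16 s: the panel tipped over onto the cork blue face down and was pushed flush and square against the fence. The highest reading on the tool was about 11 N, the brush hadn't moved, and nothing touched the sanding block; `hand_in()` gave no verdict.

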